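# Snap the C-clip onto the piston rod's milled neck

### The arm

A 6-joint arm with a two-finger parallel gripper is mounted at the origin on the work surface. World frame = base frame: x ahead of the robot, y to its left, z up, the work surface at z = 0. Lengths are in mm, angles in rad, forces in N, time in s.
With the tool pointing down it reaches from about 425 to 1125 mm from the base axis. Payload 14.9 kg.
Tool frame: the origin (TCP) lies midway between the tips of the shut fingers; the grasp point (between the pads) lies 19 mm behind it; z points along the fingers, y is the line along which they close (so a half turn about z gives the same grasp; the last joint's range is limited). The gripper opens to 91 mm and grips with 3 to 60 N. Pads are 32 mm wide; open, the fingers measure 118 mm over their backs; the gripper's body (76 mm by 178 mm) begins 60 mm behind the grasp point.
Start: joints at [-0.033, 0.379, 1.734, -0, 1.028, -0.033], TCP at [700.013, -0.006, 213.932] pointing down, gripper open.
Joint ranges: [-2.77, 2.77], [-0.74, 2.19], [0, 2.66], [-1.06, 4.2], [0.31, 2.87], [-3.08, 3.08]. Speed limits (rad/s): [1.89, 1.89, 2.39, 3.14, 3.14, 3.14].

### API

Orientations are given as a unit quaternion [x, y, z, w].
In Python, from cell import arm gives the robot as it stands.
- The arm moves only by the tool jog_arm, never from a script. Its argument "deltas" is a list of rows, each an object with "dp": the shift along the world's x, y, z in mm, a list of three; "roll": the turn about the world's z in degrees. A call has 1 to 8 rows; each row shifts and turns the commanded pose from where the row before left it; what a row does not reach is not made up. A row lasts 1/8 s, in which the tool goes at most 62.5 mm and 10.7 degrees, less where a joint would pass 70% of its speed; a pose out of reach is approached as far as the arm can. A call with a gripper value outside its range is refused whole. "jaw" is the opening, from 0 (shut) to 1 (fully open), set as the call begins (left out, the last holds). The fingers move at their own pace and stop on an object; "newtons" is the grip in N (left out, the last holds). Time passes only in rows, so rows that do not move let the fingers close. It gives the time, the measured TCP pose, the force and the opening at its end, in the units of the state.
- arm.sense(): the state, without advancing time (a new reading comes with each control period).
- arm.snapshot(name): name is "scene" or "side" or "wrist"; returns the picture (400x640x3 uint8, red, green, blue); there is no depth.
- arm.calibration(name): a dict with "K" (3x3 intrinsics, pixels), "world_to_cam" (4x4, takes a point from world to camera coordinates); the wrist camera has in their place "tool_from_camera" (4x4, takes a point from camera to tool coordinates, whose origin is the TCP and whose axes are the flange's). Camera axes: x right, y down, z forward; pixel columns grow to the right and rows downward; lengths in mm; the calibration is good to about 2 mm. The wrist camera is an equidistant fisheye: a pixel r from the principal point sees the ray r / f radians off the axis. A picture is of the moment at which its call begins: read the wrist's pose just before it. calibration takes no time and is no camera call.
- arm.finish_job(): hands the job in, once; it reports no verdict.
Trained networks look in the newest picture that a camera, given by its name, has taken for a name from the list of things; names that differ only in an ending like _2 or _b are one class to them, and where a whole thing is asked for, a point or a joint stands for the part that bears it (a point fixed in the world has none). Each returns a list of dicts, best first, with "confidence" (0 to 1); they miss things now and then, are a little off and sometimes report something else, mostly with a low value. They report only what shows in the picture. A call takes as long as a camera call. They do not tell look-alikes from the thing itself.
- arm.look_for(camera, name): "position" ([x, y, z] in mm, in the coordinates of the camera as it stood for that picture, good to about 4 mm: the middle of the surface that is visible of it).
- arm.masks_of(camera, name): "pixels" (400x640 bool, what is visible of it).
The state is a dict: "t": time; "joints": joint angles; "dq": joint speeds; "joint_efforts": joint torques, N m; "position": TCP position; "orientation": TCP orientation; "force": force on the tool from outside, world axes, zero at the start; "wrist_torque": the same for the moment, N m; "finger_gap": finger opening in mm.
Only numpy, scipy, OpenCV 4.12 (cv2) and the standard library are available. Lean on these libraries where they do the work, as an engineer would, in place of code of your own. Each camera call takes 0.05 s, during which the arm holds its last target. There are 200 camera calls.

### The job

Lock the hydraulic cylinder's piston rod for storage: take the smaller of the two steel C-clips that stand on the bench, feel lightly along the bare rod for its milled neck, and push the clip down onto the neck, gap first, until it snaps fully home, square and upright. Press gently and never lean on the cylinder or its rod with more than about 40 N; let go of the clip at the end, and leave everything else on the bench where it stands.

Things in the scene. Friction and masses are not known exactly. Their poses are not given: they have to be found in the camera images.
- clip: The smaller steel C-clip, to be fitted: 36 mm wide (its x), 14 mm thick (its y), 50 mm tall with rounded shoulders (its z), 0.1 to 0.15 kg, loose, standing on its two leg ends with the gap down. Origin at the centre of its underside, between the leg ends. Front and back are alike.
- clip_grip (a point): Centre of the smaller clip's solid upper part (19 to 50 mm above the leg ends): 34 mm above the leg ends, 16 mm below the top. The place to grip, across the 36 mm width (along x), so that the fingers straddle the rod. Same axes as the clip.
- clip_roof (a point): Middle of the flat roof of the smaller clip's slot, 19 mm above its leg ends. The slot runs through the thickness (along y), is 19 mm wide and open below; the leg ends are rounded (radius 3 mm) as a lead-in, and each leg has a 2.5 mm deep pocket inside, 11 mm above its end, for the rod's spring balls.
- clip_big: Bystander, the larger C-clip of the same steel: 56 mm wide, 14 mm thick, 70 mm tall, slot 34 mm; it does not fit. Origin at the centre of its underside.
- unit: Hydraulic cylinder lying level along y on its fixture, fixed to the table: base plate 120 x 400 x 14 mm (y = -120 to 280 mm). Origin on the table under the bare rod. Cylinder with 72 mm square end blocks at y = 68 to 265 mm, top 146 mm high; support post of the rod, 60 mm wide, at y = -81 to -103 mm, top 140 mm high. Between them the rod is bare.
- rod_ref (a point): Fixed point of the fixture on the rod's axis, 110 mm above the table, 46 mm before the cylinder's bolt heads; y along the rod to the cylinder, z up. The rod, 28 mm thick, is locked. Its neck, 16 mm square with level and upright flats, 18 mm long, has its middle 16 to 64 mm from here towards the post (y = -16 to -64 mm): where is NOT measured and must be felt or seen.
- rod_top (a point): Point 14 mm above rod_ref, at the rod's top. Height of clip_grip above the rod's AXIS: about 42 mm while the leg ends ride on the full rod, where the clip cannot go down; over the neck it drops, meets a spring ball on each side at about 36 mm and needs roughly 5 to 10 N to pass; fully home, slot roof on the neck, 23 mm, held by the balls.
- flap_wheel: Bystander: brown abrasive wheel, 52 mm across, 26 mm high with a 34 mm spindle on top. Origin at the centre of its underside.
- spray_can: Bystander: upright can, 54 mm across, 150 mm high. Origin at the centre of its underside.
- bush: Bystander: brass bush lying flat, 36 mm across, 12 mm high. Origin at the centre of its underside.
- seal_ring: Bystander: flat steel ring, 60 mm across, 8 mm high. Origin at the centre of its underside.
- hex_nut: Bystander: dark round nut, 28 mm across, 14 mm high. Origin at the centre of its underside.
- screwdriver: Bystander: screwdriver lying flat at the robot's right.
- hammer: Bystander: hammer lying flat at the robot's right.
Mind the look-alikes: they are no part of the job. What is shaped like the clip but black or red is not meant.

How it is judged:
By the outcome, as a careful person would: the job done as asked, in the order asked, and still so for the second after the job is handed in, with the robot touching nothing.
It also fails if it takes over 72 s, if anything falls off the work surface, if the arm or the gripper's body presses on something with over 40 N, if the wrist force passes 120 N, or if a joint passes its speed limit or range.

## Working session

There is one attempt and no reset: what is moved stays moved. The work goes in short steps, Python scripts to look and compute and a tool call to move; the robot and the scene stay as the last step left them, time stands still between calls to the robot, and variables do not carry over. Pictures are saved under pics/ and viewed, on a budget of 10 in all, crops included, one or two more only if the job needs it, and the job is handed in when it is done.

Besides the shell and the picture viewer there is one more tool, called after "Call:" by a JSON object that holds its "name" and its "arguments". jog_arm: Moves the arm, as the interface text tells. Its arguments: {"type":"object","properties":{"deltas":{"type":"array"},"jaw":{"type":"number"},"newtons":{"type":"number"}},"required":["deltas"]}

```bash
mkdir -p pics; ls; cat > h.py <<'E'
import numpy as np, cv2
from cell import arm
from scipy.spatial.transform import Rotation as R
def snap(c,f=None):
    im=arm.snapshot(c)
    if f: cv2.imwrite('pics/'+f,im[:,:,::-1])
    return im
def c2w(c,p):
    cal=arm.calibration(c)
    if c=='wrist':
        s=arm.sense(); T=np.array(cal['tool_from_camera'])
        return R.from_quat(s['orientation']).apply(T[:3,:3]@p+T[:3,3])+s['position']
    T=np.array(cal['world_to_cam']); return T[:3,:3].T@(np.array(p)-T[:3,3])
def w2p(c,p):
    cal=arm.calibration(c);T=np.array(cal['world_to_cam']);q=T[:3,:3]@np.array(p)+T[:3,3];q=np.array(cal['K'])@q;return q[:2]/q[2]
def find(c,n):
    for d in arm.look_for(c,n)[:4]: print(c,n,round(d['confidence'],2),np.round(c2w(c,d['position'])), np.round(d['position']))
E
python3 - <<'E'
from h import *
a=snap('scene','scene.png');b=snap('side','side.png')
cv2.imwrite('pics/both.png',np.vstack([a,b])[:,:,::-1])
for c in('scene','side'):
    for n in('clip','clip_big','unit','rod_ref','spray_can'): find(c,n)
print(arm.sense()); print(arm.calibration('wrist'))
E
```

```text
pics
scene clip 0.61 [ 621. -306.   34.] [-120.   18.  940.]
scene clip 0.6 [ 596. -218.   37.] [-29.  21. 934.]
scene clip 0.56 [ 684. -165.   41.] [-10.  92. 862.]
scene clip_big 0.89 [ 480. -246.   47.] [ -16.  -72. 1007.]
scene unit 0.63 [572. 157.  39.] [331.  98. 859.]
scene unit 0.45 [ 706. -323.   22.] [-166.   80.  899.]
scene rod_ref 0.64 [572. 157.  38.] [331.  99. 860.]
scene spray_can 0.79 [ 788. -161.  118.] [-42. 112. 737.]
side clip 0.73 [ 588. -227.   38.] [  20.  100. 1264.]
side clip 0.73 [ 672. -174.   33.] [  53.   36. 1333.]
side clip 0.68 [ 604. -316.   36.] [  86.  145. 1224.]
side clip 0.42 [552. 115.  46.] [-220.  -85. 1428.]
side clip_big 0.92 [ 469. -255.   55.] [ -57.  156. 1185.]
side clip_big 0.37 [ 608. -313.   41.] [  88.  139. 1224.]
side unit 0.76 [551. 113.  43.] [-219.  -81. 1429.]
side rod_ref 0.98 [551. 117.  47.] [-222.  -86. 1428.]
side spray_can 0.65 [ 697. -344.   23.] [ 177.  130. 1258.]
side spray_can 0.59 [ 759. -185.  100.] [ 129.  -42. 1316.]
side spray_can 0.59 [721. -73.  16.] [  30.  -30. 1421.]
{'t': 0.6, 'joints': array([-3.3278421
[... 497 characters left out ...]
10e-05, -2.87838499e-06]), 'force': array([0.07793813, 0.00131749, 0.36434475]), 'wrist_torque': array([ 0.02593813, -0.00813302,  0.0161152 ]), 'finger_gap': 91.09756012103055}
{'K': array([[309.70691629,   0.        , 318.5336354 ],
       [  0.        , 309.70691629, 199.60794996],
       [  0.        ,   0.        ,   1.        ]]), 'tool_from_camera': array([[-1.79512812e-04, -9.60418280e-01, -2.78561835e-01,
         7.86994617e+01],
       [ 9.99999864e-01, -3.08994112e-04,  4.20914825e-04,
        -3.45928558e-01],
       [-4.90328259e-04, -2.78561722e-01,  9.60418204e-01,
        -1.70685825e+02],
       [ 0.00000000e+00,  0.00000000e+00,  0.00000000e+00,
         1.00000000e+00]])}
```

View pics/scene.png

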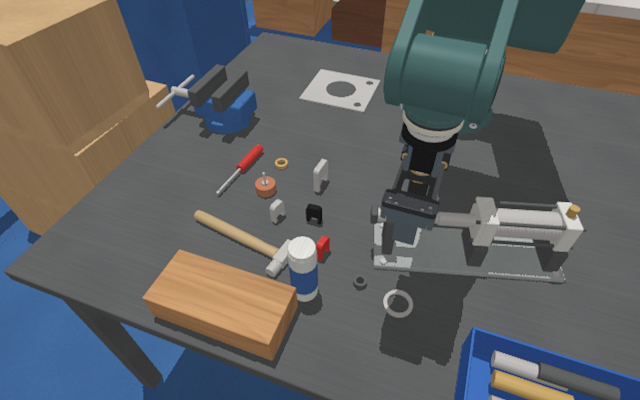

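View pics/side.png

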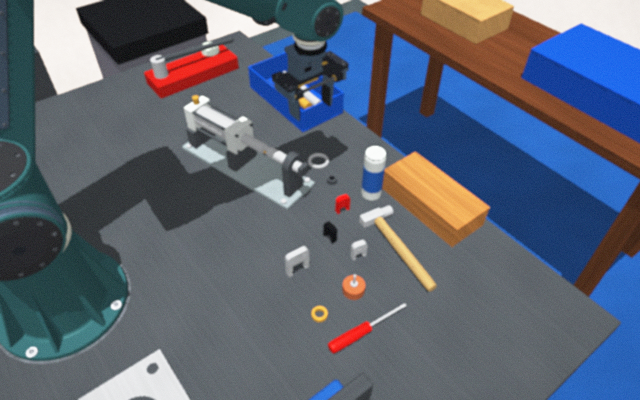

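Steel candidates: the small one at scene (277,211) / side (360,250). The black one is at scene (314,214), the red one at (322,247), and the big steel one at (320,175). The small plain steel one fits the description, so I'll confirm it in one enlarged crop.

```bash
python3 - <<'E'
from h import *
a=cv2.imread('pics/scene.png');b=cv2.imread('pics/side.png')
r=lambda i,x,y,w,h,s:cv2.resize(i[y:y+h,x:x+w],None,fx=s,fy=s,interpolation=cv2.INTER_CUBIC)
top=np.hstack([r(a,257,150,80,60+40,4)[:300,:],r(b,275,195,120,75,4)[:300,:]])
bot=r(b,170,85,160,60*2,5)[:,:800]
top=cv2.resize(top,(800,300)); bot=cv2.resize(r(b,175,85,160,130,5),(640,300) if 0 else (369,300))
bot2=r(b,215,115,110,82,4)[:300,:431]
bot2=cv2.resize(bot2,(431,300))
cv2.imwrite('pics/crop.png',np.vstack([top,np.hstack([bot,bot2])]))
E
```

```text
(no output)
```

View pics/crop.png

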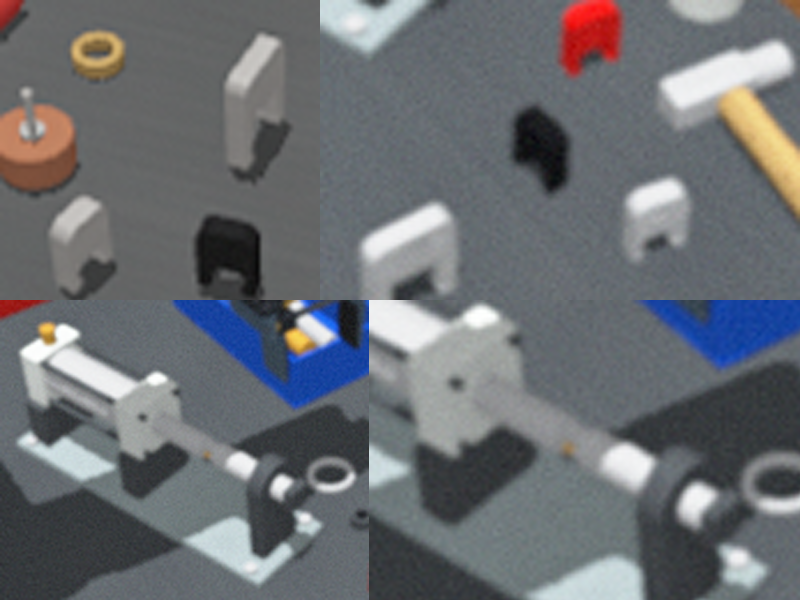

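Call:
{"name": "jog_arm", "arguments": {"deltas": [{"dp":[-15,-50,20]},{"dp":[-15,-55,0]},{"dp":[-15,-55,0]},{"dp":[-15,-55,0]},{"dp":[-15,-50,0]},{"dp":[0,-30,0]},{"dp":[0,0,0]},{"dp":[0,0,0]}]}}

```text
schema error: expected keys dp, roll
```

The crop confirms it. The small grey clip stands at scene (277,211) / side (360,250), gap down, next to the larger grey one and the black and red look-alikes. The rod is bare between the block and the post, and a brass-coloured ball shows at about side (266,152), which hints at where the neck is.

Call:
{"name": "jog_arm", "arguments": {"deltas": [{"dp":[-15,-50,20],"roll":0},{"dp":[-15,-55,0],"roll":0},{"dp":[-15,-55,0],"roll":0},{"dp":[-15,-55,0],"roll":0},{"dp":[-20,-50,0],"roll":0},{"dp":[-20,-30,0],"roll":0},{"dp":[0,0,0],"roll":0},{"dp":[0,0,0],"roll":0}]}}

```text
t: 1.6
position: [600.3, -294.6, 234.0]
orientation: [0.707, 0.707, 0.0, -0.0]
force: [-0.1, -0.4, -0.4]
finger_gap: 91.4
```

```bash
cat >> h.py <<'E'
def ray(c,px,s=None):
    cal=arm.calibration(c);K=np.array(cal['K'])
    if c=='wrist':
        s=s or arm.sense();d=np.array([(px[0]-K[0,2])/K[0,0],(px[1]-K[1,2])/K[1,1]]);r=np.hypot(*d);v=np.r_[d/r*np.sin(r),np.cos(r)] if r>0 else np.r_[0,0,1.]
        T=np.array(cal['tool_from_camera']);Q=R.from_quat(s['orientation']).as_matrix()
        return Q@T[:3,3]+s['position'],Q@T[:3,:3]@v
    T=np.array(cal['world_to_cam']);v=np.linalg.solve(K,np.r_[px,1]);return -T[:3,:3].T@T[:3,3],T[:3,:3].T@v
def atz(c,px,z,s=None):
    o,v=ray(c,px,s);return o+v*(z-o[2])/v[2]
def w2wrist(p,s=None):
    cal=arm.calibration('wrist');K=np.array(cal['K']);s=s or arm.sense();T=np.array(cal['tool_from_camera'])
    q=R.from_quat(s['orientation']).inv().apply(np.array(p)-s['position']);q=T[:3,:3].T@(q-T[:3,3])
    th=np.arctan2(np.hypot(q[0],q[1]),q[2]);return K[:2,2]+K[0,0]*th*q[:2]/np.hypot(q[0],q[1])
E
python3 - <<'E'
from h import *
s=arm.sense();print(s['position'],s['t'])
w=snap('wrist','w1.png');a=snap('scene','s2.png');snap('side')
for c in('wrist','scene'):
    for n in('clip','clip_big','unit','rod_ref'): find(c,n)
print('ball side',atz('side',(265.8,152.5),110))
for c in('scene','side'): print(c,'cam',ray(c,(320,200))[0])
for d in arm.masks_of('wrist','clip')[:4]:
    y,x=np.nonzero(d['pixels']);print(d['confidence'],x.mean(),y.mean(),x.min(),x.max(),y.min(),y.max())
cv2.imwrite('pics/v1.png',np.vstack([cv2.resize(w[:,:,::-1],(560,350)),cv2.resize(a[130:330,330:650,::-1],(560,250)) ]))
E
```

```text
[ 600.25844905 -294.62143292  233.97502462] 1.6
wrist clip 0.85 [ 592. -223.   48.] [ -8. -92. 344.]
wrist clip 0.8 [ 669. -171.   48.] [  69. -142.  330.]
wrist clip 0.77 [ 611. -304.   47.] [ 10. -15. 368.]
wrist clip_big 0.7 [ 476. -249.   68.] [-124.  -62.  333.]
wrist clip_big 0.68 [576. -73.  13.] [ -24. -246.  337.]
scene clip 0.83 [ 593. -221.   37.] [-30.  18. 936.]
scene clip 0.77 [ 681. -164.   40.] [ -8.  91. 864.]
scene clip 0.58 [ 619. -303.   35.] [-117.   17.  940.]
scene clip_big 0.71 [ 480. -249.   47.] [ -18.  -73. 1008.]
scene unit 0.69 [574. 141.  45.] [315.  92. 857.]
scene rod_ref 0.91 [573. 141.  45.] [316.  91. 858.]
ball side [579.79191496  34.12752871 110.        ]
scene cam [1168.84315434   23.22651665  734.21879557]
side cam [  69.29663611 -844.72378276 1016.53121074]
0.82 379.88974854932303 74.93230174081238 363 396 66 85
0.76 326.46415094339625 187.1075471698113 312 341 174 198
0.69 309.3195592286501 117.94765840220386 302 316 103 132
```

View pics/v1.png

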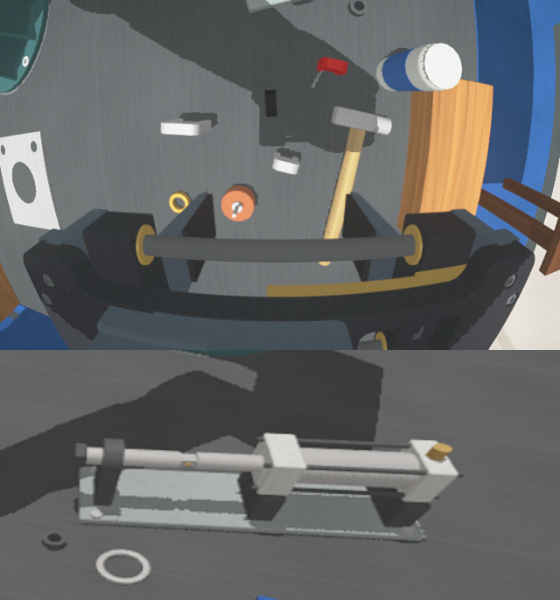

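The wrist view (fingers closing along world x) shows the small clip just ahead of the gripper at about (286,160) in the picture, slightly turned. In the scene view the milled neck and its brass ball are now visible at about scene (433,217). Next I'll rectify the clip and enlarge the rod.

```bash
python3 - <<'E'
from h import *
w=cv2.imread('pics/w1.png');a=cv2.imread('pics/s2.png')
# rectify z=49 plane, 5px/mm, x 570..650 , y -340..-260 (up)
S=5;g=np.array([[w2wrist((575+i/S,-270-j/S,49)) for i in range(80*S-50)] for j in range(75*S)],np.float32)
r=cv2.remap(w,g[...,0],g[...,1],cv2.INTER_CUBIC)
c=cv2.resize(a[185:245,360:500],None,fx=5.7,fy=5.7,interpolation=cv2.INTER_CUBIC)
r=r[:,:]; H=np.zeros((600+120,800,3),np.uint8)
c=c[:, :798]; H[:r.shape[0],:r.shape[1]]=r; H[376:376+c.shape[0],:c.shape[1]]=c
cv2.imwrite('pics/v2.png',H[:600] if 0 else cv2.resize(H,(667,600)))
d=min(arm.masks_of('wrist','clip'),key=lambda d:abs(np.nonzero(d['pixels'])[1].mean()-326)) 
y,x=np.nonzero(d['pixels'])
P=np.array([atz('wrist',(u,v),49)[:2] for u,v in zip(x,y)],np.float32);print(cv2.minAreaRect(P))
E
```

```text
Traceback (most recent call last):
  File "h.py", line 28, in w2wrist
    cal=arm.calibration('wrist');K=np.array(cal['K']);s=s or arm.sense();T=np.array(cal['tool_from_camera'])
                                                             ~~~~~~~~~^^
ValueError: time passes only in moves, steps and waits
```

```bash
python3 - <<'E'
from h import *
s=arm.sense()
w=cv2.imread('pics/w1.png');a=cv2.imread('pics/s2.png')
S=5;g=np.array([[w2wrist((575+i/S*2,-270-j/S*2,49),s) for i in range(176)] for j in range(188)],np.float32)
g=cv2.resize(g,(352,376))
r=cv2.remap(w,g[...,0],g[...,1],cv2.INTER_CUBIC)
c=cv2.resize(a[185:245,360:500],None,fx=5.7,fy=5.7,interpolation=cv2.INTER_CUBIC)
H=np.zeros((720,800,3),np.uint8)
H[:376,:352]=r; H[376:376+c.shape[0],:c.shape[1]]=c[:344]
cv2.imwrite('pics/v2.png',H[:718] if 0 else cv2.resize(H,(667,600)))
arm.snapshot('wrist')
d=min(arm.masks_of('wrist','clip'),key=lambda d:abs(np.nonzero(d['pixels'])[1].mean()-187)+abs(np.nonzero(d['pixels'])[0].mean()-187))
y,x=np.nonzero(d['pixels']);print(x.mean(),y.mean())
P=np.array([atz('wrist',(u,v),49,s)[:2] for u,v in zip(x,y)],np.float32);print(cv2.minAreaRect(P))
E
```

```text
Traceback (most recent call last):
  File "h.py", line 28, in w2wrist
    cal=arm.calibration('wrist');K=np.array(cal['K']);s=s or arm.sense();T=np.array(cal['tool_from_camera'])
ValueError: time passes only in moves, steps and waits
```

```bash
sed -i "s/^from cell import arm/from cell import arm\nimport functools\nCAL=functools.lru_cache(None)(lambda c: arm.calibration(c))/; s/cal=arm.calibration(/cal=CAL(/" h.py
python3 - <<'E'
from h import *
s=arm.sense()
w=cv2.imread('pics/w1.png');a=cv2.imread('pics/s2.png')
S=5;g=np.array([[w2wrist((575+i/S*2,-270-j/S*2,49),s) for i in range(176)] for j in range(188)],np.float32)
g=cv2.resize(g,(352,376))
r=cv2.remap(w,g[...,0],g[...,1],cv2.INTER_CUBIC)
c=cv2.resize(a[185:245,360:500],None,fx=5.7,fy=5.7,interpolation=cv2.INTER_CUBIC)
H=np.zeros((720,800,3),np.uint8)
H[:376,:352]=r; H[376:376+c.shape[0],:c.shape[1]]=c[:344]
cv2.imwrite('pics/v2.png',cv2.resize(H,(667,600)))
arm.snapshot('wrist')
d=min(arm.masks_of('wrist','clip'),key=lambda d:abs(np.nonzero(d['pixels'])[1].mean()-326)+abs(np.nonzero(d['pixels'])[0].mean()-187))
y,x=np.nonzero(d['pixels']);print(x.mean(),y.mean())
P=np.array([atz('wrist',(u,v),49,s)[:2] for u,v in zip(x,y)],np.float32);print(cv2.minAreaRect(P))
E
```

```text
326.5086705202312 186.95761078998072
((609.3193969726562, -303.5196838378906), (24.15838623046875, 35.93070602416992), 77.54708099365234)
```

View pics/v2.png

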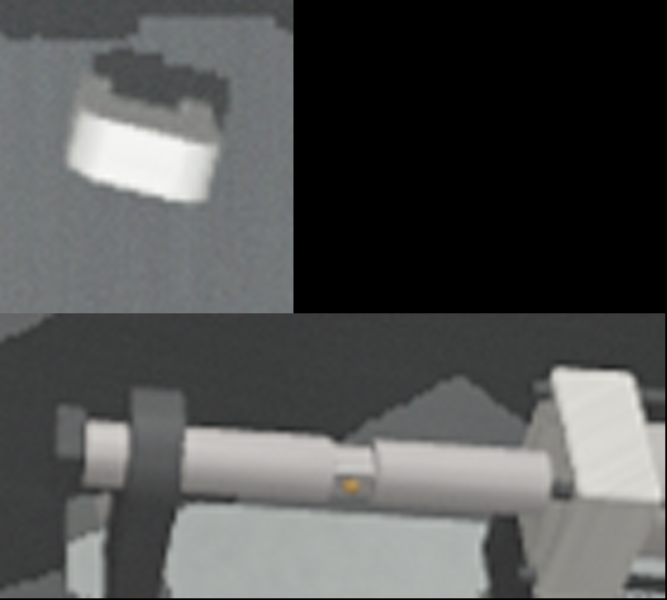

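The rectified crop shows the clip's top face centred at about (609,-308), with yaw about -12.5°. In the rod crop the neck is seen clearly between the two full-diameter parts, with its ball at crop (351,485).

```bash
python3 - <<'E'
from h import *
f=lambda x,y:(360+x/4.751,185+(y-313.3)/4.751)
for n,x,y,z in [('axisL',86,454,110),('axisL2',186,463,110),('axisR',545,478,110),('ball',351,485,110),('neck front top L',335,474,118),('front top R',374,476,118),('neck back top L',343,445,118),('back top R',374,447,118),('bolt',560,490,110)]:
    print(n,np.round(atz('scene',f(x,y),z),1))
arm.snapshot('side')
print('ball side',atz('side',(265.8,152.5),110))
E
```

```text
axisL [616.8 -66.5 110. ]
axisL2 [606.8 -24.6 110. ]
axisR [561.6 122.  110. ]
ball [594.5  44.5 110. ]
neck front top L [598.1  36.8 118. ]
front top R [593.4  52.5 118. ]
neck back top L [580.4  37.  118. ]
back top R [576.9  49.7 118. ]
bolt [566.3 128.7 110. ]
ball side [579.79191496  34.12752871 110.        ]
```

Call:
{"name": "jog_arm", "arguments": {"deltas": [{"dp":[5,-8,-30],"roll":-6},{"dp":[4,-5,-45],"roll":-6.5},{"dp":[0,0,-45],"roll":0},{"dp":[0,0,-35],"roll":0},{"dp":[0,0,0],"roll":0},{"dp":[0,0,0],"roll":0}]}}

```text
t: 3.1
position: [609.8, -308.5, 80.4]
orientation: [0.78, 0.626, 0.0, 0.001]
force: [-0.3, -0.9, 0.4]
finger_gap: 91.2
```

```bash
python3 - <<'E'
from h import *
w1={'position':np.array([600.26,-294.62,233.98]),'orientation':[.70709,.70712,0,0]}
for n,p,z in [('handle',(352,165),15),('handle',(348,190),15),('handle up',(355,140),15),('wheel',(255,200),20)]: print(n,atz('wrist',(p[0]/.875,p[1]/.875),z,w1))
s=arm.sense()
snap('wrist','w2.png')
d=arm.masks_of('wrist','clip')
for q in d:
    y,x=np.nonzero(q['pixels']);print(q['confidence'],x.mean(),y.mean(),cv2.minAreaRect(np.array([atz('wrist',(u,v),49,s)[:2] for u,v in zip(x[::3],y[::3])],np.float32)))
E
```

```text
handle [ 711.46918219 -313.71675725   15.        ]
handle [ 708.10174669 -353.89309534   15.        ]
handle up [ 713.77239926 -275.23566887   15.        ]
wheel [ 563.87795687 -367.81956635   20.        ]
0.83 318.3060344827586 218.70628078817734 ((610.8142700195312, -301.3877258300781), (28.44304084777832, 32.73158645629883), 73.78234100341797)
0.7 364.514400921659 16.038594470046082 ((670.2935180664062, -174.73599243164062), (25.546222686767578, 37.54423522949219), 81.4123306274414)
0.6 263.026936026936 111.37239057239057 ((591.98486328125, -222.36500549316406), (19.925912857055664, 34.897396087646484), 2.5645711421966553)
```

View pics/w2.png

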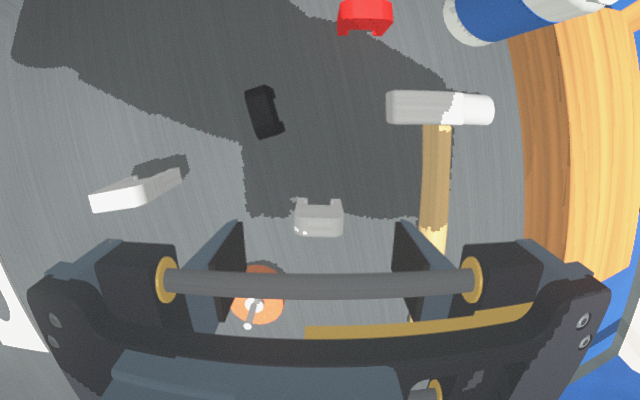

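The clip is square to the gripper and centred between the fingers at (319,219). The handle and wheel are clear of both fingers. I'll check the depth offset by projection while descending.

```bash
python3 - <<'E'
from h import *
s=arm.sense();im=cv2.imread('pics/w2.png')
for r in range(195,245,3): print(r,im[r,319].mean().round(),end='; ')
Q=R.from_quat(s['orientation'])
for off in(-7,0,7):  # tool x offset at clip top z=50
    p=s['position']+Q.apply([off,0,0]);p[2]=50;print(off,w2wrist(p,s))
for row in(209,237): 
  v=Q.inv().apply(atz('wrist',(319,row),50,s)-s['position']);print(row,v)
for col in(295,343): print(Q.inv().apply(atz('wrist',(col,222),45,s)-s['position']))
E
```

```text
195 93.0; 198 97.0; 201 96.0; 204 108.0; 207 165.0; 210 169.0; 213 163.0; 216 167.0; 219 185.0; 222 188.0; 225 187.0; 228 183.0; 231 185.0; 234 186.0; 237 152.0; 240 144.0; 243 141.0; -7 [318.71546748 236.56683931]
0 [318.71569787 227.34692682]
7 [318.71582192 217.90749913]
209 [13.48864019  0.11703326 30.92439883]
237 [-7.31195764  0.12351    30.93885294]
[  2.14304345 -16.95809382  35.88958734]
[ 2.098101   17.22863098 35.97511659]
```

Call:
{"name": "jog_arm", "arguments": {"deltas": [{"dp":[0,0,0],"roll":0}]}}

```text
t: 3.32
position: [609.7, -308.4, 80.4]
orientation: [0.78, 0.626, 0.0, 0.001]
force: [1.0, 0.1, -0.2]
finger_gap: 91.2
```

Call:
{"name": "jog_arm", "arguments": {"deltas": [{"dp":[0,0,-35],"roll":0},{"dp":[0,0,-22],"roll":0},{"dp":[0,0,-8],"roll":0},{"dp":[0,0,0],"roll":0},{"dp":[0,0,0],"roll":0}]}}

```text
t: 3.95
position: [609.6, -308.3, 14.9]
orientation: [0.78, 0.626, 0.0, 0.001]
force: [-0.4, 0.1, -0.7]
finger_gap: 91.2
```

Call:
{"name": "jog_arm", "arguments": {"deltas": [{"dp":[0,0,0],"roll":0},{"dp":[0,0,0],"roll":0},{"dp":[0,0,0],"roll":0},{"dp":[0,0,0],"roll":0},{"dp":[0,0,0],"roll":0},{"dp":[0,0,0],"roll":0},{"dp":[0,0,0],"roll":0},{"dp":[0,0,0],"roll":0}], "jaw": 0.2, "newtons": 35}}

```text
t: 4.95
position: [609.0, -308.0, 13.9]
orientation: [0.78, 0.626, -0.0, -0.0]
force: [-0.9, 0.1, -0.0]
finger_gap: 35.5
```

Call:
{"name": "jog_arm", "arguments": {"deltas": [{"dp":[0,0,20],"roll":0},{"dp":[0,0,40],"roll":0},{"dp":[0,0,50],"roll":0},{"dp":[0,0,50],"roll":0},{"dp":[0,20,25],"roll":0},{"dp":[-4,45,0],"roll":5},{"dp":[-4,50,0],"roll":5},{"dp":[-5,50,0],"roll":5}]}}

```text
t: 5.95
position: [595.7, -141.6, 200.3]
orientation: [0.691, 0.723, 0.0, 0.0]
force: [-0.6, 0.8, -1.6]
finger_gap: 35.3
```

Call:
{"name": "jog_arm", "arguments": {"deltas": [{"dp":[-5,50,0],"roll":5},{"dp":[-5,50,0],"roll":5},{"dp":[-3,50,0],"roll":4},{"dp":[-1,40,0],"roll":0},{"dp":[0,13,0],"roll":0},{"dp":[0,0,0],"roll":0},{"dp":[0,0,0],"roll":0},{"dp":[0,0,0],"roll":0}]}}

```text
t: 6.95
position: [582.1, 59.0, 199.0]
orientation: [0.599, 0.801, -0.0, 0.0]
force: [-0.2, -0.0, -2.2]
finger_gap: 35.7
```

```bash
python3 - <<'E'
from h import *
s=arm.sense();print(s['position'],R.from_quat(s['orientation']).as_matrix().round(3),s['finger_gap'],s['force'])
w=snap('wrist','w3.png');b=snap('side','sd3.png');a=snap('scene','s3.png')
H=np.vstack([cv2.resize(w[:280],(686,300)),np.hstack([cv2.resize(b[90:210,190:330],(343,294)),cv2.resize(a[150:270,360:500],(343,294))])])
cv2.imwrite('pics/v3.png',H[:,:,::-1])
E
```

```text
[582.07636777  59.00842514 198.99431157] [[-0.283  0.959 -0.   ]
 [ 0.959  0.283 -0.   ]
 [-0.    -0.    -1.   ]] 35.73413235308069 [-0.17080992 -0.0372953  -2.23518382]
```

View pics/v3.png

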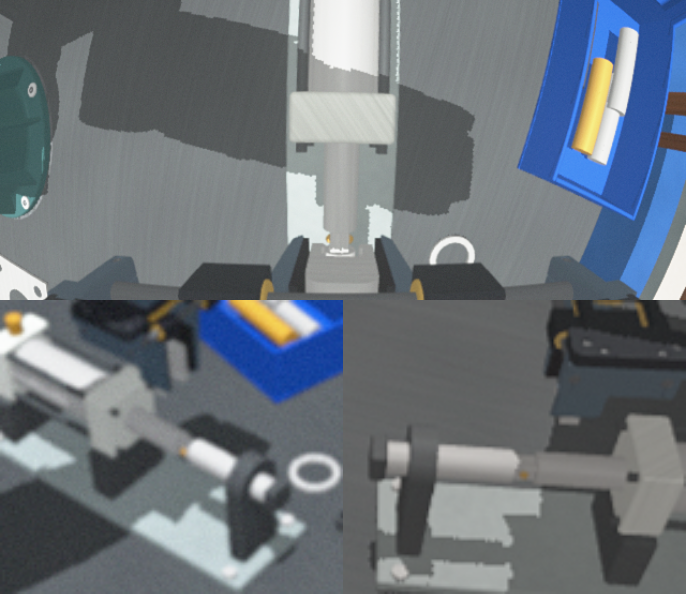

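The wrist view shows the clip held square (roof at 342,262). The rod runs straight up the picture, centred near column 341, with the brass balls and neck just past the clip at row ~238. I'll measure the lateral offset and yaw numerically.

```bash
python3 - <<'E'
from h import *
s=arm.sense();im=cv2.imread('pics/w3.png').astype(float)
Q=R.from_quat(s['orientation'])
T=lambda px,z:Q.inv().apply(atz('wrist',px,z,s)-s['position'])
for r in(150,165,180,195,205):
    g=cv2.GaussianBlur(im,(1,5),0)[r].mean(1);d=np.abs(np.diff(g));
    L=295+np.argmax(d[295:318]);Rr=318+np.argmax(d[318:345])
    print(r,L,Rr,g[296:345:4].round().astype(int),T((L+.5,r),110).round(1),T((Rr+.5,r),110).round(1))
# balls (orange)
hsv=cv2.cvtColor(im.astype(np.uint8),cv2.COLOR_BGR2HSV);m=cv2.inRange(hsv,(8,110,60),(30,255,255))
n,l,st,c=cv2.connectedComponentsWithStats(m)
for i in range(1,n):
    if 290<c[i][0]<350 and c[i][1]<245: print(c[i],st[i],T(c[i],112).round(1),atz('wrist',c[i],112,s).round(1))
# bolt heads
for p in((385,147),(283,147)): print('bolt',T((p[0]/1.072,p[1]/1.072),110).round(1))
E
```

```text
150 303 332 [154 154 161 169 172 176 177 170 165 160 152 155 154] [ 46.9 -12.9  88.9] [46.9 11.5 88.9]
165 295 329 [151 152 161 169 172 175 175 169 165 157 152 153 150] [ 34.1 -19.9  88.9] [34.1  9.  88.9]
180 295 331 [152 151 164 172 172 173 173 169 164 154 150 151 150] [ 21.  -20.1  88.9] [21.  10.9 88.9]
195 301 340 [230 227 165 172 174 172 171 168 164 153 149 156 211] [  7.7 -15.1  88.9] [ 7.6 18.8 88.9]
205 301 343 [231 225 166 172 173 170 172 167 163 148 146 148 195] [ -1.4 -15.2  88.9] [-1.5 21.7 88.9]
[305.6 222.5] [305 220   2   6  10] [-17.1 -11.8  86.9] [575.6  39.7 112. ]
[327.28571429 222.85714286] [327 221   2   5   7] [-17.4   7.5  86.9] [594.1  44.8 112. ]
bolt [58.1 33.8 88.9]
bolt [ 58.4 -46.3  88.9]
```

```bash
python3 - <<'E'
from h import *
s=arm.sense();im=cv2.imread('pics/w3.png');Q=R.from_quat(s['orientation'])
def rect(z):
    g=np.array([[w2wrist(np.array([0,0,z-s['position'][2]])+Q.apply([80-j/3,-60+i/3,0])+s['position'],s) for i in range(360)] for j in range(324)],np.float32)
    g=cv2.resize(g,(400,360))
    o=cv2.remap(im,g[...,0],g[...,1],cv2.INTER_CUBIC);o=cv2.convertScaleAbs(o,alpha=1.0)
    return o
A,B=rect(110),rect(146)
for k in range(0,400,33): A[::4,k]=(0,255,255);B[::4,k]=(0,255,255)
cv2.imwrite('pics/v4.png',cv2.resize(np.hstack([A,B]),(800,400),interpolation=cv2.INTER_AREA) if 0 else np.hstack([A,B]))
E
```

```text
(no output)
```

View pics/v4.png

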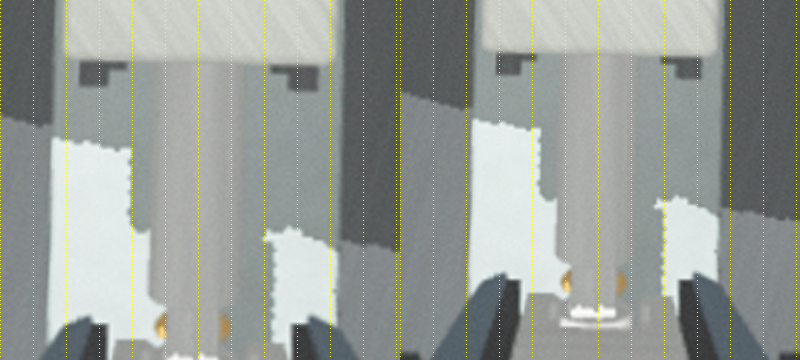

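Call:
{"name": "jog_arm", "arguments": {"deltas": [{"dp":[-3,3,-20],"roll":-1.4},{"dp":[0,0,-25],"roll":0},{"dp":[0,0,-12],"roll":0},{"dp":[0,0,0],"roll":0},{"dp":[0,0,0],"roll":0},{"dp":[0,0,0],"roll":0}]}}

```text
t: 7.85
position: [579.5, 63.1, 142.7]
orientation: [0.608, 0.794, 0.0, 0.0]
force: [0.5, -0.2, -2.2]
finger_gap: 35.7
```

Call:
{"name": "jog_arm", "arguments": {"deltas": [{"dp":[0,0,-3],"roll":0},{"dp":[0,0,-1],"roll":0},{"dp":[0,0,-1],"roll":0},{"dp":[0,0,-1],"roll":0},{"dp":[0,0,0],"roll":0},{"dp":[0,0,0],"roll":0}]}}

```text
t: 8.6
position: [579.0, 63.0, 136.0]
orientation: [0.608, 0.794, 0.0, 0.0]
force: [-0.8, 0.9, -2.2]
finger_gap: 35.5
```

Call:
{"name": "jog_arm", "arguments": {"deltas": [{"dp":[0,0,-1],"roll":0},{"dp":[0,0,-1],"roll":0},{"dp":[0,0,-0.5],"roll":0},{"dp":[0,0,0],"roll":0},{"dp":[0,0,0],"roll":0}]}}

```text
t: 9.22
position: [579.0, 63.0, 133.4]
orientation: [0.608, 0.794, -0.0, -0.0]
force: [0.3, -0.3, -1.8]
finger_gap: 35.8
```

Call:
{"name": "jog_arm", "arguments": {"deltas": [{"dp":[0,0,-0.5],"roll":0},{"dp":[0,0,-0.5],"roll":0},{"dp":[0,0,0],"roll":0},{"dp":[0,0,0],"roll":0}]}}

```text
t: 9.72
position: [579.1, 63.0, 132.5]
orientation: [0.608, 0.794, 0.0, 0.0]
force: [0.8, 0.3, -0.9]
finger_gap: 35.9
```

Call:
{"name": "jog_arm", "arguments": {"deltas": [{"dp":[0,0,-0.5],"roll":0},{"dp":[0,0,0],"roll":0},{"dp":[0,0,0],"roll":0}]}}

```text
t: 10.1
position: [579.2, 63.0, 132.1]
orientation: [0.608, 0.794, 0.0, 0.0]
force: [0.6, -0.2, 2.5]
finger_gap: 35.6
```

```bash
python3 -c "
from h import *
s=arm.sense();print(s['position'],s['force'],s['wrist_torque'])"
```

```text
[579.24556816  63.03303701 132.12436949] [ 0.63406784 -0.17993248  2.45065578] [ 0.13201105 -0.2693066   0.04923461]
```

Call:
{"name": "jog_arm", "arguments": {"deltas": [{"dp":[0.4,-1.5,0],"roll":0},{"dp":[0.4,-1.5,0],"roll":0},{"dp":[0.4,-1.5,0],"roll":0},{"dp":[0.4,-1.5,0],"roll":0},{"dp":[0,0,0],"roll":0}]}}

```text
t: 10.72
position: [580.9, 56.8, 132.1]
orientation: [0.608, 0.794, 0.0, 0.0]
force: [2.3, 1.4, 4.7]
finger_gap: 35.9
```

Call:
{"name": "jog_arm", "arguments": {"deltas": [{"dp":[0.4,-1.5,0],"roll":0},{"dp":[0.4,-1.5,0],"roll":0},{"dp":[0.4,-1.5,0],"roll":0},{"dp":[0.4,-1.5,0],"roll":0},{"dp":[0,0,0],"roll":0}]}}

```text
t: 11.35
position: [582.4, 50.8, 132.0]
orientation: [0.608, 0.794, 0.0, 0.0]
force: [3.3, 1.8, 3.0]
finger_gap: 36.0
```

Call:
{"name": "jog_arm", "arguments": {"deltas": [{"dp":[0.4,-1.5,0],"roll":0},{"dp":[0.4,-1.5,0],"roll":0},{"dp":[0.4,-1.5,0],"roll":0},{"dp":[0,0,0],"roll":0}]}}

```text
t: 11.85
position: [583.4, 46.2, 131.9]
orientation: [0.608, 0.794, -0.0, 0.0]
force: [4.0, -0.2, 0.6]
finger_gap: 35.7
```

Call:
{"name": "jog_arm", "arguments": {"deltas": [{"dp":[0.6,0.2,0],"roll":0},{"dp":[0.4,0.1,0],"roll":0},{"dp":[0,0,0],"roll":0},{"dp":[0,0,0],"roll":0}]}}

```text
t: 12.35
position: [583.8, 46.6, 131.7]
orientation: [0.608, 0.794, -0.001, -0.0]
force: [-4.1, -4.1, 3.7]
finger_gap: 35.5
```

Call:
{"name": "jog_arm", "arguments": {"deltas": [{"dp":[0.4,-1.5,0],"roll":0},{"dp":[0.3,-1,0],"roll":0},{"dp":[0,0,0],"roll":0},{"dp":[0,0,0],"roll":0}]}}

```text
t: 12.85
position: [584.8, 44.2, 131.7]
orientation: [0.608, 0.794, -0.0, -0.0]
force: [-3.4, -0.8, 0.4]
finger_gap: 35.7
```

Call:
{"name": "jog_arm", "arguments": {"deltas": [{"dp":[-0.2,-1.1,0],"roll":0},{"dp":[0.3,-1,-0.2],"roll":0},{"dp":[0,0,0],"roll":0},{"dp":[0,0,0],"roll":0}]}}

```text
t: 13.35
position: [585.4, 42.2, 131.8]
orientation: [0.608, 0.794, 0.0, 0.0]
force: [-0.1, 0.2, -1.2]
finger_gap: 35.6
```

```bash
python3 -c "
from h import *
s=arm.sense();print(s['position'],s['force'],s['wrist_torque'])"
```

```text
[585.40457106  42.16113576 131.79316353] [-0.05304668  0.16417347 -1.20455974] [ 0.06234807 -0.0393767   0.00308184]
```

Contact has gone: Fz is back near the free-hanging weight at (585.4, 42.2), which agrees with the neck seen in the images. I'll lower the clip.

Call:
{"name": "jog_arm", "arguments": {"deltas": [{"dp":[0,0,-1],"roll":0},{"dp":[0,0,-1],"roll":0},{"dp":[0,0,-1],"roll":0},{"dp":[0,0,0],"roll":0},{"dp":[0,0,0],"roll":0}]}}

```text
t: 13.98
position: [585.2, 42.2, 128.7]
orientation: [0.608, 0.794, -0.0, -0.0]
force: [-0.5, 0.0, -1.6]
finger_gap: 35.6
```

Call:
{"name": "jog_arm", "arguments": {"deltas": [{"dp":[0,0,-1],"roll":0},{"dp":[0,0,-1],"roll":0},{"dp":[0,0,-0.5],"roll":0},{"dp":[0,0,0],"roll":0}]}}

```text
t: 14.48
position: [585.2, 42.2, 126.2]
orientation: [0.608, 0.794, -0.0, -0.0]
force: [-0.4, 0.3, -0.6]
finger_gap: 35.7
```

Call:
{"name": "jog_arm", "arguments": {"deltas": [{"dp":[0,0,-1],"roll":0},{"dp":[0,0,-1],"roll":0},{"dp":[0,0,0],"roll":0},{"dp":[0,0,0],"roll":0}]}}

```text
t: 14.98
position: [585.3, 42.2, 124.4]
orientation: [0.608, 0.794, 0.0, 0.0]
force: [-0.5, -1.1, 3.2]
finger_gap: 36.0
```

Balls met, and the lateral forces are small. Pushing through in small steps.

Call:
{"name": "jog_arm", "arguments": {"deltas": [{"dp":[0,0,-1],"roll":0},{"dp":[0,0,-1],"roll":0},{"dp":[0,0,-1],"roll":0},{"dp":[0,0,0],"roll":0}]}}

```text
t: 15.48
position: [585.1, 42.1, 121.1]
orientation: [0.608, 0.794, -0.0, -0.0]
force: [-0.4, -1.2, -1.0]
finger_gap: 35.8
```

Call:
{"name": "jog_arm", "arguments": {"deltas": [{"dp":[0,0,-1],"roll":0},{"dp":[0,0,-1],"roll":0},{"dp":[0,0,-1],"roll":0},{"dp":[0,0,0],"roll":0}]}}

```text
t: 15.98
position: [584.8, 42.2, 117.7]
orientation: [0.608, 0.794, -0.0, -0.0]
force: [1.0, -0.0, -6.6]
finger_gap: 35.8
```

Call:
{"name": "jog_arm", "arguments": {"deltas": [{"dp":[0,0,-1],"roll":0},{"dp":[0,0,-1],"roll":0},{"dp":[0,0,-1],"roll":0},{"dp":[0,0,0],"roll":0}]}}

```text
t: 16.48
position: [585.3, 42.2, 115.2]
orientation: [0.608, 0.794, 0.0, 0.0]
force: [-0.4, -0.1, -1.8]
finger_gap: 35.5
```

Call:
{"name": "jog_arm", "arguments": {"deltas": [{"dp":[0,0,-0.7],"roll":0},{"dp":[0,0,-0.7],"roll":0},{"dp":[0,0,0],"roll":0},{"dp":[0,0,0],"roll":0}]}}

```text
t: 16.98
position: [585.2, 42.2, 113.9]
orientation: [0.608, 0.794, 0.0, 0.0]
force: [-0.5, -0.0, -1.4]
finger_gap: 36.0
```

Call:
{"name": "jog_arm", "arguments": {"deltas": [{"dp":[0,0,-0.5],"roll":0},{"dp":[0,0,-0.5],"roll":0},{"dp":[0,0,0],"roll":0},{"dp":[0,0,0],"roll":0}]}}

```text
t: 17.48
position: [585.2, 42.2, 112.9]
orientation: [0.608, 0.794, -0.0, -0.0]
force: [-0.4, 0.4, 1.2]
finger_gap: 36.0
```

Call:
{"name": "jog_arm", "arguments": {"deltas": [{"dp":[0,0,-0.5],"roll":0},{"dp":[0,0,0],"roll":0},{"dp":[0,0,0],"roll":0}]}}

```text
t: 17.85
position: [585.3, 42.2, 112.8]
orientation: [0.608, 0.794, -0.0, -0.0]
force: [-3.8, 0.3, 9.4]
finger_gap: 35.8
```

There's a hard stop at 112.8. The drop from riding height is 19.2 mm against 19 expected, so it's home. I'll relax, release, back off and check.

Call:
{"name": "jog_arm", "arguments": {"deltas": [{"dp":[0,0,0.5],"roll":0},{"dp":[0,0,0],"roll":0}]}}

```text
t: 18.1
position: [585.3, 42.2, 112.9]
orientation: [0.608, 0.794, 0.0, 0.0]
force: [-0.8, -0.1, 1.6]
finger_gap: 36.0
```

Call:
{"name": "jog_arm", "arguments": {"deltas": [{"dp":[0,0,0],"roll":0},{"dp":[0,0,0],"roll":0},{"dp":[0,0,0],"roll":0},{"dp":[0,0,0],"roll":0},{"dp":[0,0,0],"roll":0},{"dp":[0,0,0],"roll":0}], "jaw": 0.9}}

```text
t: 18.85
position: [585.2, 42.2, 112.8]
orientation: [0.608, 0.794, -0.0, 0.0]
force: [-0.1, -0.6, 0.0]
finger_gap: 82.1
```

Call:
{"name": "jog_arm", "arguments": {"deltas": [{"dp":[0,0,10],"roll":0},{"dp":[0,0,30],"roll":0},{"dp":[0,0,40],"roll":0},{"dp":[0,-40,30],"roll":0},{"dp":[0,-50,20],"roll":0},{"dp":[0,-40,0],"roll":0},{"dp":[0,0,0],"roll":0},{"dp":[0,0,0],"roll":0}]}}

```text
t: 19.85
position: [585.1, -87.5, 243.1]
orientation: [0.608, 0.794, 0.0, -0.0]
force: [-0.3, 0.2, 0.3]
finger_gap: 82.3
```

```bash
python3 - <<'E'
from h import *
s=arm.sense();print(s['t'],s['position'],s['force'],s['finger_gap'])
w=snap('wrist','w5.png');b=snap('side','sd5.png');a=snap('scene','s5.png')
H=np.vstack([cv2.resize(w[:280],(686,300)),np.hstack([cv2.resize(b[90:210,190:330],(343,294),interpolation=2),cv2.resize(a[150:270,360:500],(343,294),interpolation=2)])])
cv2.imwrite('pics/v5.png',H[:,:,::-1])
for c in('wrist','scene','side'): find(c,'clip')
E
```

```text
19.85 [585.11174059 -87.4961267  243.10500854] [-0.25568286  0.15270981  0.33980223] 82.32673322747918
wrist clip 0.82 [586.  45. 147.] [  36. -121.  242.]
wrist clip 0.65 [ 667. -166.   42.] [ 59.  67. 406.]
wrist clip 0.55 [ 587. -205.   37.] [-29.  80. 416.]
wrist clip 0.45 [579.  18.  15.] [  22. -134.  376.]
scene clip 0.84 [604.  44. 137.] [214.  25. 794.]
scene clip 0.72 [ 680. -163.   39.] [ -6.  91. 865.]
scene clip 0.6 [ 595. -217.   41.] [-28.  18. 930.]
scene clip 0.32 [722. -67.  16.] [ 69. 160. 833.]
side clip 0.68 [ 669. -176.   35.] [  52.   37. 1329.]
side clip 0.57 [575.  36. 130.] [-152. -108. 1335.]
side clip 0.48 [ 584. -226.   38.] [  16.  102. 1262.]
```

View pics/v5.png

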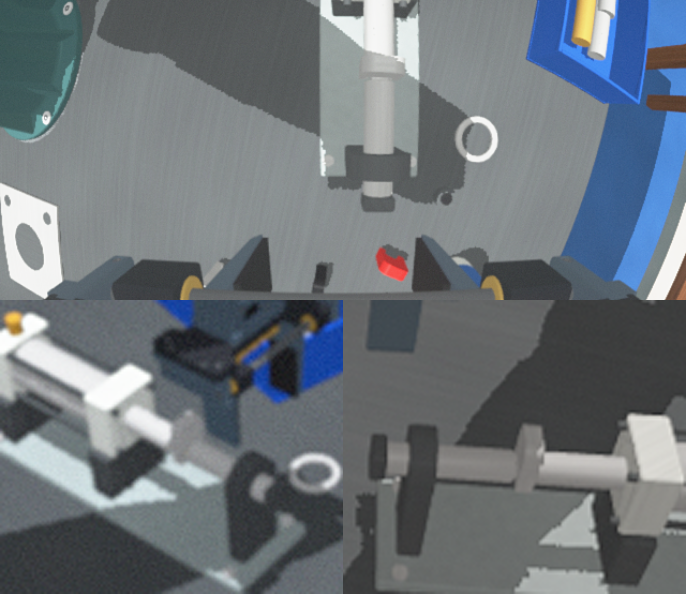

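All three views show the clip standing upright and square on the neck: wrist (383,65), side crop (187,437), scene crop (530,457). The network puts its visible top at z≈147 mm, and about 149 mm would be fully home. The gripper is clear, so I'm handing in.

```bash
python3 -c "
from cell import arm
print(arm.finish_job())"
```

```text
the job is handed in; nothing more can be done
None
```

The small steel C-clip is snapped onto the rod's neck, and I let go of it and handed the job in at about 20 s.

- **What I did:** I gripped the clip across its width, touched it down lightly on the full rod and slid it towards the post. Contact vanished at about (585, 42), where the camera images had also placed the neck. I then pressed it down past the spring balls to a hard stop.
- **Forces:** the highest reading in any report was about 9–10 N, at the final stop, against the 40 N limit. I only saw forces at the end of each move.
- **Seating check:** the clip dropped about 19.2 mm from riding height to the stop, against 19 mm expected.
- **After release:** all three cameras show the clip square and upright on the neck. The wrist camera's network reading puts its visible top at z≈147 mm, where fully home would be about 149 mm. The scene and side networks' positions for the clip were 11–19 mm off sideways; I put that down to their seeing only one face of the clip.
- **Bystanders:** nothing else was touched as far as I saw, but I did not re-check each object's position at the end.

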